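Raise the sunk salt shaker with the lift lever and set it out on the tray

TASK

The salt shaker stands sunk in the well of the steel condiment lift: press the lever's tab down until the lever is firmly home on its stop, so that its other end raises the shaker, but never lean on it with more than 25 newtons. Then take the shaker out and stand it upright inside the shallow square tray without dropping it. Leave the lever down, and leave the spoon and the kitchen timer where they lie.

Things in the scene. Friction and masses are not known exactly. Their poses are not given: they have to be found in the camera images.
- lift: Fixed steel condiment lift, 69 mm wide, 127 mm high. Origin on the worktop under the lever's pivot; x runs level from pivot to well, z up. Its well is an upright shaft 49 x 49 mm in a 69 x 69 mm housing centred 105 mm along +x, open at the top; the lever's press tab is 106 mm along -x. It stands left or right of the tray.
- lever (a joint): Angle (rad) of the lift's steel seesaw lever, pivot 48 mm up: 0 to 0.06 at the start (tab up), growing as the tab is pressed. Stiff hinge: stays where left and takes about 5 to 8 N on the tab to move, until it meets the stop at 0.44 to 0.58; there the force climbs steeply, so go slowly (about 10 mm/s). Its other end, 105 mm out, is a roller that pushes up the shaker. Press it with less than 25 N.
- tab (a point): Centre of the upper face of the press tab, a flat ribbed steel plate 40 mm long (along the lever) by 44 mm wide, 6 mm thick. It starts 74 to 80 mm above the worktop, sloping 0.2 to 0.27 rad down towards the pivot, and goes almost straight down by 40 to 63 mm, ending 16 to 32 mm above the worktop.
- stop: Fixed round socket of the adjustable stop on the lift's base, under the lever, 80 mm from the pivot towards the tab; origin at its foot. A rubber-topped pin screwed into it ends the lever's travel; the pin's height differs by up to 8 mm from start to start and is not measured. Home means that the lever bears on this pin with more than 2 N.
- well_mouth (a point): Centre of the well's open top, 127 mm above the worktop.
- shaker_mid (a point): Centre of the salt shaker, half-way up (45 mm above its foot), z along its axis. 90 mm high, 44 mm in diameter up to 74 mm, cap 34 mm in diameter; 0.07 to 0.14 kg. At the start its top is 1 mm below the well's mouth, too deep to grip; with the lever home it stands 39 to 51 mm out of the well, resting on the roller, free to be pulled straight up.
- tray: Fixed shallow steel tray, 150 x 150 mm outside, rim 18 mm high and 4 mm thick, floor about 4 mm thick; origin at the centre of its underside.
- kitchen_timer: Kitchen timer, 63 mm in diameter, 56 mm high, loose, standing between lift and tray; origin at the centre of its foot. Not to be moved.
- spoon: Steel spoon, 199 x 40 x 18 mm, loose, lying between lift and tray; origin under its middle, its long side along its x. Not to be moved.
Mind the look-alikes: they are no part of the job. What is shaped like the part that bears shaker_mid but black or orange is not meant.

How it is judged:
On the way, in this order (a step that is already met when the one before it is completed fails the run):
1. the lever is pressed firmly home on its stop and has raised the shaker in its well (contact force between lever and stop above 2 N and z of shaker_mid in the frame of well_mouth above -0.012 m), for 0.2 s.
2. the shaker is lifted clear of the well (z of shaker_mid in the frame of well_mouth above 0.048 m and contact force between the fingers and shaker above 0.3 N), for 0.1 s.
At the end, for the whole second after the job is handed in: The shaker stands upright (within 0.12 rad) and still on the tray's floor, its axis within 50 mm of the tray's centre along each of the tray's sides; the lever is still down (beyond 0.40 rad) (x of shaker_mid in the frame of tray between -0.05 and 0.05 m and y of shaker_mid in the frame of tray between -0.05 and 0.05 m and height (world z) of shaker_mid below 0.06 m and angle between shaker_mid's own z axis and vertical below 0.12 rad and linear speed of shaker below 0.02 m/s and value of joint lever above 0.4 rad); the robot touches nothing.
It fails at once if the lever is pressed with more than 25 N (contact force between any of the fingers, the arm and lever above 25 N).
It fails at once if the shaker is dropped (moves faster than 0.5 m/s with no finger on it) (contact force between the fingers and shaker below 0.02 N and linear speed of shaker above 0.5 m/s).
It fails at once if the kitchen timer or the spoon is moved by more than 20 mm (distance of any of kitchen_timer, spoon from where it was at the start of the episode above 0.02 m).
It also fails if it takes over 64 s, if anything falls off the work surface, if the arm or the gripper's body presses on something with over 40 N, if the wrist force passes 120 N, or if a joint passes its speed limit or range.

ROBOT

A 6-joint arm with a two-finger parallel gripper is mounted at the origin on a cart in front of the work surface, level with it; the furniture and walls round the work are solid. World frame = base frame: x ahead of the robot, y to its left, z up, the work surface at z = 0. Lengths are in m, angles in rad, forces in N, time in s.
With the tool pointing down it reaches from about 0.225 to 0.875 m from the base axis. Payload 3.4 kg.
Tool frame: the origin (TCP) lies at the very end of the fingers, on their centre line; the grasp point (between the pads) lies 19 mm behind it; x points along the fingers, y is the direction in which the jaws open and shut, and the axes are right-handed (so a half turn about x gives the same grasp; the last joint's range is limited). The gripper opens to 85 mm and grips with 20 to 120 N. Pads are 22 mm wide; open, the fingers measure 114 mm over their backs; the gripper's body (76 mm by 85 mm) begins 54 mm behind the grasp point. The pads swing forward as they close: fully open they stand 13 mm farther back than shut.
Start: joints at [-1.428, 0.276, 1.505, -0, 1.361, -0.121], TCP at [0.15, -0.555, 0.231] pointing down, gripper open.
Joint ranges: [-2.89, 2.89], [-0.75, 2.08], [0.22, 2.7], [-1.18, 4.32], [0.11, 2.71], [-2.7, 2.7]. Speed limits (rad/s): [2.57, 2.57, 3.14, 3.14, 3.14, 3.14].

INTERFACE

Orientations are given as a unit quaternion [w, x, y, z].
In Python, from rig import manip gives the robot as it stands. The module is installed in compiled form; this text tells all that it offers.
- The arm moves only by the tool play_rows, never from a script. Its argument "plan" is a list that holds one entry, the list of rows, each a list of 5 numbers: the closure, from 0 (fully open) to 1 (shut), then the shift along the tool's x, y, z in m, then the turn about the tool's x in degrees. A call has 1 to 12 rows; each row is the pose to reach, as a shift and turn from the pose measured when the call began, along the tool's axes at that moment; what a row does not reach only later rows make up. A row lasts 1/10 s, in which the tool goes at most 50 mm and 8.59 degrees, less where a joint would pass 70% of its speed; a pose out of reach is approached as far as the arm can. A call with a gripper value outside its range is refused whole. The fingers move at their own pace and stop on an object; "grip_force" is the grip in N (left out, the last holds). Time passes only in rows, so rows that repeat a pose let the fingers close. It gives the time, the measured TCP pose, the force and the opening at its end, in the units of the state.
- manip.get_state(): the state, without advancing time (a new reading comes with each control period).
- manip.get_image(name): name is "scene" or "top" or "wrist"; returns (picture, depth): 400x640x3 uint8, red, green, blue; 400x640 float32, m along the optical axis (not along the pixel's ray), 0 where there is no reading.
- manip.camera_params(name): a dict with "intrinsics" (3x3 intrinsics, pixels), "R" (3x3) and "t" (3): a world point X has camera coordinates R X + t; the wrist camera has in their place "mount" (4x4, takes a point from camera to tool coordinates, whose origin is the TCP and whose axes are the tool frame's). Camera axes: x right, y down, z forward; pixel columns grow to the right and rows downward; lengths in m; the calibration is good to about 2 mm. A picture is of the moment at which its call begins: read the wrist's pose just before it. camera_params takes no time and is no camera call.
- manip.sign_off(): hands the job in, once; it reports no verdict.
The state is a dict: "clock": time; "qpos": joint angles; "qd": joint speeds; "effort": joint torques, N m; "position": TCP position; "ee_rot": TCP orientation; "contact_force": force on the tool from outside, world axes, zero at the start; "moment": the same for the moment, N m; "width": finger opening in m.
Only numpy, scipy, OpenCV 4.12 (cv2) and the standard library are available. Lean on these libraries where they do the work, as an engineer would, in place of code of your own. Each camera call takes 0.05 s, during which the arm holds its last target.

## Working session

There is one attempt and no reset: what is moved stays moved. The work goes in short steps, Python scripts to look and compute and a tool call to move; the robot and the scene stay as the last step left them, time stands still between calls to the robot, and variables do not carry over. Pictures are saved under pics/ and viewed, and the job is handed in when it is done.

Besides the shell and the picture viewer there is one more tool, called after "Request:" as name(argument=value, ...) on one line, values as JSON. play_rows: Moves the arm, as the interface text tells. Its arguments: {"type":"object","properties":{"plan":{"type":"array","items":{"type":"array","items":{"type":"array","items":{"type":"number"}}}},"grip_force":{"type":"number"}},"required":["plan"]}

```bash
mkdir -p pics; ls; python3 - <<'E'
from rig import manip
import cv2,numpy as np
s=manip.get_state(); print({k:np.round(v,3).tolist() for k,v in s.items()})
for n in("scene","top"):
    im,d=manip.get_image(n); cv2.imwrite(f"pics/{n}0.png",im[:,:,::-1]); np.savez(f"{n}0.npz",im=im,d=d)
    p=manip.camera_params(n); print(n,{k:np.round(v,4).tolist() for k,v in p.items()})
print(manip.camera_params("wrist"))
E
```

```text
pics
{'clock': 0.0, 'qpos': [-1.428, 0.277, 1.506, 0.0, 1.361, -0.121], 'qd': [-0.001, 0.0, 0.001, 0.0, -0.0, -0.0], 'effort': [-0.001, -41.677, -24.58, -0.0, 0.011, 0.0], 'position': [0.15, -0.555, 0.23], 'ee_rot': [-0.092, -0.701, -0.094, 0.701], 'contact_force': [0.147, 0.204, 0.299], 'moment': [0.034, 0.041, 0.025], 'width': 0.086}
scene {'intrinsics': [[408.1036, 0.0, 320.2843], [0.0, 408.1036, 210.1974], [0.0, 0.0, 1.0]], 'R': [[-0.667, -0.745, 0.001], [-0.4806, 0.4293, -0.7646], [0.5692, -0.5105, -0.6445]], 't': [0.3851, 0.4044, 0.6563]}
top {'intrinsics': [[483.2079, 0.0, 325.1592], [0.0, 483.2079, 199.5352], [0.0, 0.0, 1.0]], 'R': [[-0.1109, -0.9938, -0.0033], [-0.9713, 0.1091, -0.2116], [0.2106, -0.0203, -0.9774]], 't': [0.0232, 0.6403, 1.0314]}
{'intrinsics': array([[292.73566915,   0.        , 322.42852275],
       [  0.        , 292.73566915, 195.39216194],
       [  0.        ,   0.        ,   1.        ]]), 'mount': array([[ 2.06055352e-04, -2.90823602e-01,  9.56776667e-01,
        -1.42310107e-01],
       [ 9.99999977e-01,  1.14233098e-04, -1.80641598e-04,
         1.98931833e-04],
       [-5.67607229e-05,  9.56776682e-01,  2.90823619e-01,
        -7.42801544e-02],
       [ 0.00000000e+00,  0.00000000e+00,  0.00000000e+00,
         1.00000000e+00]])}
```

View pics/scene0.png

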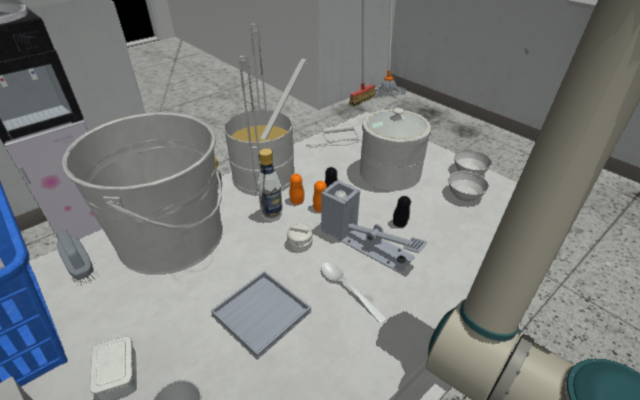

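View pics/top0.png

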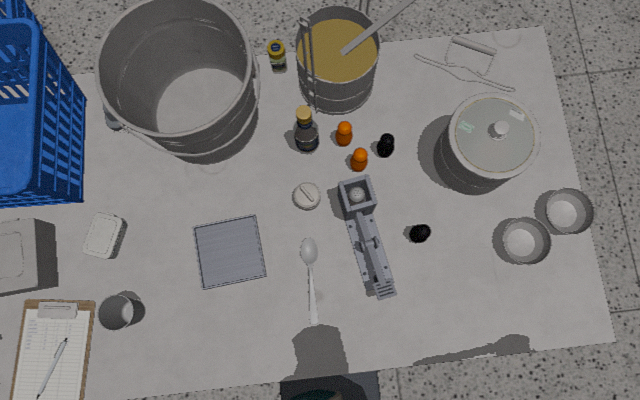

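The top view shows the lift with its well at about (356,193) and its tab at (384,290). The tray is at (230,251), the timer at (307,195) and the spoon runs from (308,245) to (313,325). Black and orange look-alikes stand near the well. I'll zoom in and measure.

```bash
cat > h.py <<'E'
from rig import manip
import numpy as np,cv2
def ray(n,u,v,z):
    p=manip.camera_params(n);K=np.array(p["intrinsics"]);R=np.array(p["R"]);t=np.array(p["t"])
    c=-R.T@t; d=R.T@np.linalg.inv(K)@np.array([u,v,1.]); return c+d*(z-c[2])/d[2]
def pts(n,d):
    p=manip.camera_params(n);K=np.array(p["intrinsics"]);R=np.array(p["R"]);t=np.array(p["t"])
    v,u=np.mgrid[0:400,0:640]; P=np.stack([(u-K[0,2])/K[0,0]*d,(v-K[1,2])/K[1,1]*d,d],-1)
    return (P-t)@R
def rot(q):
    from scipy.spatial.transform import Rotation as Ro
    return Ro.from_quat([q[1],q[2],q[3],q[0]]).as_matrix()
def proj(n,X):
    p=manip.camera_params(n);c=np.array(p["R"])@X+np.array(p["t"]);q=np.array(p["intrinsics"])@c;return q[:2]/q[2]
E
python3 - <<'E'
from h import *
a=np.load("top0.npz");im,d=a["im"],a["d"]
crop=im[170:310,300:440]; c=cv2.resize(crop,None,fx=4.2,fy=4.2,interpolation=cv2.INTER_CUBIC); cv2.imwrite("pics/topcrop.png",c[:,:,::-1])
b=np.load("scene0.npz");crop=b["im"][170:280,290:440]; c=cv2.resize(crop,None,fx=5,fy=5,interpolation=cv2.INTER_CUBIC); cv2.imwrite("pics/scenecrop.png",c[:,:,::-1])
P=pts("top",d)
m=(P[...,2]>0.118)&(P[...,2]<0.135); m[:, :320]=0;m[:,400:]=0;m[:160]=0;m[230:]=0
cnt,_=cv2.findContours(m.astype(np.uint8),0,2);cnt=max(cnt,key=cv2.contourArea);r=cv2.minAreaRect(cnt);bp=cv2.boxPoints(r);print(r)
print("top corners",[np.round(ray("top",*q,.127),4).tolist() for q in bp],"centre",ray("top",*bp.mean(0),.127))
Q=P[m];print(Q.mean(0),(Q.min(0)+Q.max(0))/2)
for (u,v) in [(384,290),(384,285),(387,295),(380,292),(356,193),(230,251)]: print(u,v,P[v,u])
E
```

```text
((357.73583984375, 192.57545471191406), (32.005008697509766, 32.41708755493164), 74.05460357666016)
top corners [[0.6627, -0.0785, 0.127], [0.675, -0.1483, 0.127], [0.605, -0.1582, 0.127], [0.5931, -0.0893, 0.127]] centre [ 0.63369237 -0.11856668  0.127     ]
[ 0.63374989 -0.11825421  0.12586927] [ 0.63406548 -0.11898472  0.1254287 ]
384 290 [ 0.42320805 -0.15257167  0.07730893]
384 285 [ 0.43388937 -0.15446872  0.07366154]
387 295 [ 0.41193978 -0.15747821  0.07804825]
380 292 [ 0.41992091 -0.14314449  0.07942963]
356 193 [ 0.63397573 -0.11504066  0.12340855]
230 251 [0.55408512 0.18709126 0.00583347]
```

View pics/topcrop.png

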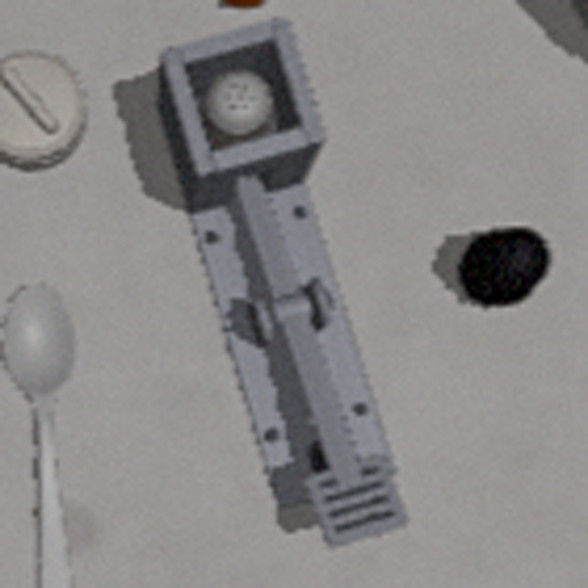

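View pics/scenecrop.png

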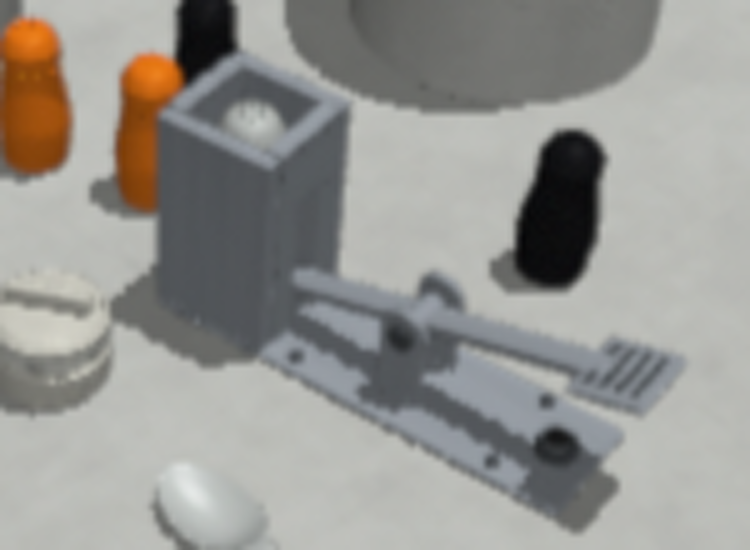

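```bash
python3 - <<'E'
from h import *
a=np.load("top0.npz");im,d=a["im"],a["d"]
P=pts("top",d)
hsv=cv2.cvtColor(im,cv2.COLOR_RGB2HSV)
print("tray",hsv[251,230],im[251,230],"table",im[330,230])
m=((im[...,2].astype(int)-im[...,0]>6)).astype(np.uint8); m[:,:180]=0;m[:,280:]=0;m[:200]=0;m[300:]=0
m=cv2.morphologyEx(m,cv2.MORPH_CLOSE,np.ones((5,5)))
c=max(cv2.findContours(m,0,2)[0],key=cv2.contourArea);r=cv2.minAreaRect(c);bp=cv2.boxPoints(r);print(r)
w=np.array([ray("top",*q,.018) for q in bp]);print(w.round(4).tolist(),w.mean(0),np.linalg.norm(np.diff(w,axis=0),axis=1))
# tab from depth
B=np.array([.6337,-.1187]);ax=np.array([np.cos(.154),np.sin(.154)])
o=B-.105*ax; rel=P[...,:2]-o; lx=rel@ax; ly=rel@np.array([-ax[1],ax[0]])
t=(lx<-.08)&(lx>-.14)&(abs(ly)<.04)&(P[...,2]>.055)&(d>0)
Q=np.stack([lx[t],ly[t],P[...,2][t]],-1);print(t.sum(),Q.min(0),Q.max(0),Q.mean(0)); k=Q[:,0]<-.09
print(np.polyfit(Q[k,0],Q[k,2],1),"z at -106",np.polyval(np.polyfit(Q[k,0],Q[k,2],1),-.106))
T=o-.106*ax
s=manip.get_state();R=rot(s["ee_rot"]);print("T",T);print(R.round(3));
print("yaw of tool y",np.degrees(np.arctan2(R[1,1],R[0,1])))
for tgt in ([*T,.11],[*B,.25]): print("delta tool",(R.T@(np.array(tgt)-s["position"])).round(4))
# scene check
for X in ([*T,.077],[*B,.127],[*w.mean(0)[:2],.004]): print(proj("scene",np.array(X)),proj("top",np.array(X)))
E
```

```text
tray [116  15 134] [126 127 134] table [148 148 146]
((228.1018829345703, 251.5433807373047), (63.886695861816406, 65.23814392089844), 79.3803482055664)
[[0.6214, 0.2742, 0.018], [0.6333, 0.1216, 0.018], [0.4836, 0.1064, 0.018], [0.4728, 0.2549, 0.018]] [0.55278491 0.18923799 0.018     ] [0.15305625 0.15048416 0.14891999]
385 [-0.1257621  -0.02558836  0.06399555] [-0.08019231  0.01833477  0.08413435] [-0.10467012 -0.00336945  0.07662072]
[-0.20387642  0.05536655] z at -106 0.07697745156158416
T [ 0.4251971  -0.15106571]
[[-0.     0.261 -0.965]
 [ 0.002 -0.965 -0.261]
 [-1.    -0.002 -0.   ]]
yaw of tool y -74.88226089163197
delta tool [ 0.1211 -0.3176 -0.371 ]
delta tool [-0.0189 -0.2947 -0.5808]
[414.64556531 243.82930079] [383.17052524 289.15613738]
[341.15496296 190.4204934 ] [357.79668789 192.56531503]
[261.93369288 311.73076941] [229.28245028 251.73233349]
```

Request:
play_rows(plan=[[[1, 0.01, -0.04, -0.045, 0], [1, 0.02, -0.07, -0.08, 1], [1, 0.03, -0.1, -0.115, 2], [1, 0.04, -0.13, -0.15, 3], [1, 0.05, -0.16, -0.185, 4], [1, 0.06, -0.19, -0.22, 5], [1, 0.07, -0.22, -0.255, 5.5], [1, 0.08, -0.25, -0.29, 5.5], [1, 0.09, -0.28, -0.325, 5.5], [1, 0.1, -0.305, -0.355, 5.5], [1, 0.1, -0.316, -0.366, 5.5], [1, 0.1, -0.316, -0.366, 5.5]]], grip_force=40)

```text
clock: 1.3
position: [0.4211, -0.1519, 0.1305]
ee_rot: [-0.06, -0.704, -0.062, 0.705]
contact_force: [0.0, -0.9, 0.3]
width: 0.0001
```

```bash
python3 - <<'E'
from h import *
s=manip.get_state(); print({k:np.round(v,4).tolist() for k,v in s.items()}); R=rot(s["ee_rot"]);print(R.round(3))
print("delta",(R.T@(np.array([.421,-.154,.095])-s["position"])).round(4))
im,d=manip.get_image("wrist");cv2.imwrite("pics/wrist1.png",im[:,:,::-1])
E
```

```text
{'clock': 1.3, 'qpos': [-0.5033, 0.1724, 1.9198, 0.0021, 1.0519, 0.8948], 'qd': [-0.0505, -0.0084, -0.005, -0.0329, 0.0014, -0.0264], 'effort': [1.1798, -31.1453, -20.5403, 0.2399, 0.0133, 0.1628], 'position': [0.4211, -0.1519, 0.1305], 'ee_rot': [-0.0596, -0.7041, -0.0616, 0.7049], 'contact_force': [0.0409, -0.8563, 0.3226], 'moment': [-0.013, -0.052, -0.0426], 'width': 0.0001}
[[-0.001  0.171 -0.985]
 [ 0.003 -0.985 -0.171]
 [-1.    -0.003  0.001]]
delta [0.0355 0.0022 0.0005]
```

View pics/wrist1.png

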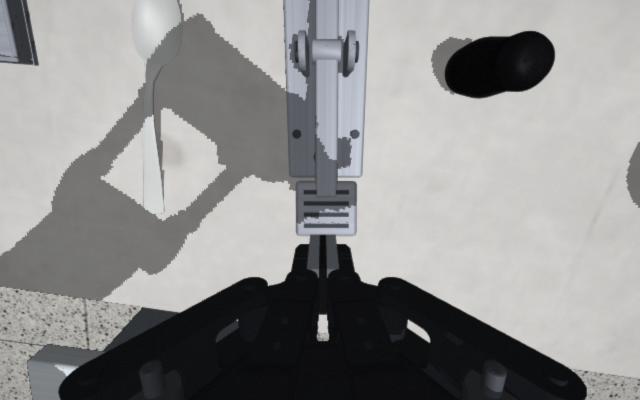

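The tab is at (327,208), which casts to x≈0.426, y≈-0.155. That agrees with the top view, so I'll approach and press.

Request:
play_rows(plan=[[[1, 0.015, 0.002, 0, 0], [1, 0.03, 0.003, 0, 0], [1, 0.042, 0.003, 0, 0], [1, 0.045, 0.003, 0, 0], [1, 0.047, 0.003, 0, 0], [1, 0.049, 0.003, 0, 0], [1, 0.051, 0.003, 0, 0], [1, 0.052, 0.003, 0, 0], [1, 0.053, 0.003, 0, 0], [1, 0.054, 0.003, 0, 0]]])

```text
clock: 2.35
position: [0.421, -0.1565, 0.0773]
ee_rot: [-0.06, -0.704, -0.061, 0.705]
contact_force: [-2.2, -1.3, 5.4]
width: -0.0001
```

Request:
play_rows(plan=[[[1, 0.001, 0, 0, 0], [1, 0.002, 0, 0, 0], [1, 0.003, 0, 0, 0], [1, 0.004, 0, 0, 0], [1, 0.005, 0, 0, 0], [1, 0.006, 0, 0, 0], [1, 0.007, 0, 0, 0], [1, 0.008, 0, 0, 0], [1, 0.009, 0, 0, 0], [1, 0.01, 0, 0, 0], [1, 0.011, 0, 0, 0], [1, 0.012, 0, 0, 0]]])

```text
clock: 3.55
position: [0.4199, -0.1566, 0.0655]
ee_rot: [-0.061, -0.703, -0.061, 0.706]
contact_force: [-3.6, -1.5, 5.5]
width: -0.0001
```

Request:
play_rows(plan=[[[1, 0.001, 0, 0, 0], [1, 0.002, 0, 0, 0], [1, 0.003, 0, 0, 0], [1, 0.004, 0, 0, 0], [1, 0.005, 0, 0, 0], [1, 0.006, 0, 0, 0], [1, 0.007, 0, 0, 0], [1, 0.008, 0, 0, 0], [1, 0.009, 0, 0, 0], [1, 0.01, 0, 0, 0], [1, 0.011, 0, 0, 0], [1, 0.012, 0, 0, 0]]])

```text
clock: 4.75
position: [0.4187, -0.1568, 0.0537]
ee_rot: [-0.061, -0.702, -0.061, 0.706]
contact_force: [-2.9, -1.3, 5.4]
width: -0.0001
```

Request:
play_rows(plan=[[[1, 0.001, 0, 0, 0], [1, 0.002, 0, 0, 0], [1, 0.003, 0, 0, 0], [1, 0.004, 0, -0.001, 0], [1, 0.005, 0, -0.001, 0], [1, 0.006, 0, -0.001, 0], [1, 0.007, 0, -0.001, 0], [1, 0.008, 0, -0.001, 0], [1, 0.009, 0, -0.001, 0], [1, 0.01, 0, -0.001, 0]]])

```text
clock: 5.75
position: [0.4188, -0.1567, 0.044]
ee_rot: [-0.062, -0.702, -0.061, 0.707]
contact_force: [-3.1, -1.0, 6.3]
width: -0.0001
```

Request:
play_rows(plan=[[[1, 0.001, 0, 0, 0], [1, 0.002, 0, 0, 0], [1, 0.003, 0, 0, 0], [1, 0.004, 0, 0, 0], [1, 0.005, 0, 0, 0]]])

```text
clock: 6.25
position: [0.419, -0.1568, 0.0395]
ee_rot: [-0.062, -0.702, -0.061, 0.707]
contact_force: [-1.8, -0.9, 6.2]
width: -0.0002
```

Request:
play_rows(plan=[[[1, 0.0005, 0, 0, 0], [1, 0.001, 0, 0, 0], [1, 0.0015, 0, 0, 0], [1, 0.002, 0, 0, 0]]])

```text
clock: 6.65
position: [0.4191, -0.1568, 0.0379]
ee_rot: [-0.062, -0.702, -0.061, 0.707]
contact_force: [-1.8, 0.7, 5.7]
width: 0.0003
```

Request:
play_rows(plan=[[[1, 0.0005, 0, 0, 0], [1, 0.001, 0, 0, 0], [1, 0.0015, 0, 0, 0], [1, 0.002, 0, 0, 0]]])

```text
clock: 7.05
position: [0.4193, -0.1567, 0.0364]
ee_rot: [-0.062, -0.702, -0.061, 0.706]
contact_force: [-1.3, 0.4, 6.7]
width: -0.0001
```

Request:
play_rows(plan=[[[1, 0.001, 0, 0, 0], [1, 0.0015, 0, 0, 0], [1, 0.002, 0, 0, 0], [1, 0.0025, 0, 0, 0]]])

```text
clock: 7.45
position: [0.4195, -0.1567, 0.0343]
ee_rot: [-0.062, -0.703, -0.061, 0.706]
contact_force: [-1.8, 0.6, 5.6]
width: 0.0001
```

Request:
play_rows(plan=[[[1, 0.001, 0, 0, 0], [1, 0.0015, 0, 0, 0], [1, 0.002, 0, 0, 0], [1, 0.0025, 0, 0, 0]]])

```text
clock: 7.85
position: [0.4198, -0.1567, 0.0323]
ee_rot: [-0.063, -0.703, -0.061, 0.706]
contact_force: [-0.6, 0.2, 5.0]
width: -0.0
```

Request:
play_rows(plan=[[[1, 0.001, 0, 0, 0], [1, 0.0015, 0, 0, 0], [1, 0.002, 0, 0, 0], [1, 0.0025, 0, 0, 0]]])

```text
clock: 8.25
position: [0.4201, -0.1566, 0.0303]
ee_rot: [-0.063, -0.703, -0.061, 0.706]
contact_force: [-0.7, -0.1, 6.1]
width: 0.0004
```

Request:
play_rows(plan=[[[1, 0.001, 0, 0, 0], [1, 0.0015, 0, 0, 0], [1, 0.002, 0, 0, 0], [1, 0.0025, 0, 0, 0]]])

```text
clock: 8.65
position: [0.4204, -0.1566, 0.0283]
ee_rot: [-0.063, -0.703, -0.061, 0.705]
contact_force: [-0.0, 0.2, 6.4]
width: -0.0
```

Request:
play_rows(plan=[[[1, 0.001, 0, 0, 0], [1, 0.0015, 0, 0, 0], [1, 0.002, 0, 0, 0]]])

```text
clock: 8.95
position: [0.4207, -0.1565, 0.0267]
ee_rot: [-0.063, -0.704, -0.061, 0.705]
contact_force: [-2.0, 0.4, 5.9]
width: -0.0002
```

Request:
play_rows(plan=[[[1, 0.001, 0, 0, 0], [1, 0.0015, 0, 0, 0], [1, 0.002, 0, 0, 0]]])

```text
clock: 9.25
position: [0.421, -0.1564, 0.0252]
ee_rot: [-0.063, -0.704, -0.061, 0.705]
contact_force: [-0.6, 0.4, 5.6]
width: 0.0001
```

Request:
play_rows(plan=[[[1, 0.001, 0, 0, 0], [1, 0.0015, 0, 0, 0], [1, 0.002, 0, 0, 0]]])

```text
clock: 9.55
position: [0.4214, -0.1564, 0.0236]
ee_rot: [-0.063, -0.704, -0.061, 0.705]
contact_force: [-1.3, 0.2, 7.3]
width: -0.0004
```

Request:
play_rows(plan=[[[1, 0.001, 0, 0, 0], [1, 0.0015, 0, 0, 0], [1, 0.002, 0, 0, 0]]])

```text
clock: 9.85
position: [0.4217, -0.1563, 0.0221]
ee_rot: [0.063, 0.705, 0.061, -0.704]
contact_force: [-1.2, 0.2, 6.9]
width: 0.0
```

Request:
play_rows(plan=[[[1, 0.001, 0, 0, 0], [1, 0.0015, 0, 0, 0], [1, 0.002, 0, 0, 0]]])

```text
clock: 10.15
position: [0.4221, -0.1563, 0.0206]
ee_rot: [0.063, 0.705, 0.061, -0.704]
contact_force: [-1.1, 0.6, 7.3]
width: 0.0001
```

Request:
play_rows(plan=[[[1, 0.001, 0, 0, 0], [1, 0.0015, 0, 0, 0], [1, 0.002, 0, 0, 0]]])

```text
clock: 10.45
position: [0.4223, -0.1563, 0.0198]
ee_rot: [0.063, 0.705, 0.061, -0.704]
contact_force: [-3.4, 1.1, 17.2]
width: -0.0001
```

Request:
play_rows(plan=[[[1, 0.001, 0, 0, 0], [1, 0.0015, 0, 0, 0]]])

```text
clock: 10.65
position: [0.4223, -0.1563, 0.0196]
ee_rot: [0.064, 0.705, 0.061, -0.704]
contact_force: [-4.9, 0.9, 19.7]
width: -0.0003
```

```bash
python3 - <<'E'
from h import *
im,d=manip.get_image("scene");c=cv2.resize(im[150:290,270:450],None,fx=4,fy=4,interpolation=2);cv2.imwrite("pics/s2.png",c[:,:,::-1])
print(manip.get_state()["contact_force"])
E
```

```text
[-4.53899872  1.27776721 16.7934673 ]
```

View pics/s2.png

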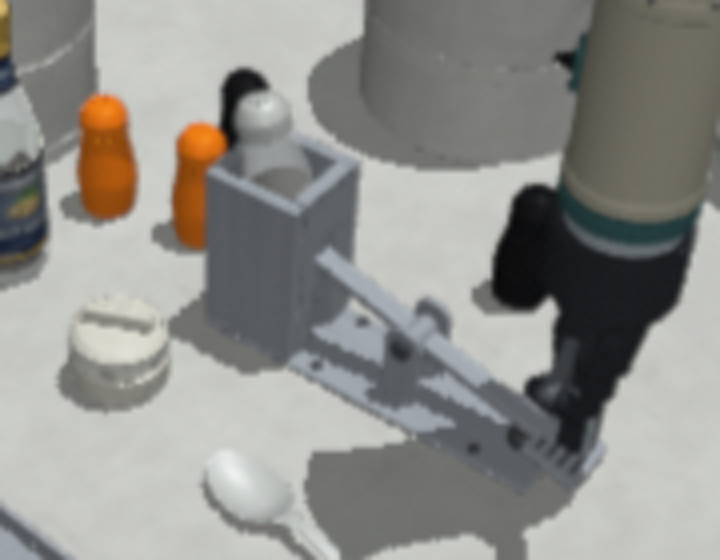

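The picture shows the lever on its stop and the shaker raised out of the well, and the force reads 17–20 N. I'll hold briefly, then back off.

Request:
play_rows(plan=[[[1, 0.0008, 0, 0, 0], [1, 0.0008, 0, 0, 0], [1, 0.0008, 0, 0, 0]]])

```text
clock: 11.0
position: [0.4223, -0.1563, 0.0198]
ee_rot: [0.064, 0.705, 0.061, -0.703]
contact_force: [-3.0, 0.6, 12.3]
width: -0.0001
```

Request:
play_rows(plan=[[[1, -0.002, 0, 0, 0], [1, -0.01, 0, 0, 0], [1, -0.03, 0, 0, 0], [1, -0.07, 0, 0, 0], [0.5, -0.12, 0, 0, 0], [0.2, -0.165, 0, 0, 0], [0, -0.2, 0, 0, 0], [0, -0.22, 0, 0, 0], [0, -0.23, 0, 0, 0], [0, -0.23, 0, 0, 0]]])

```text
clock: 12.0
position: [0.4222, -0.1554, 0.2509]
ee_rot: [0.064, 0.706, 0.06, -0.703]
contact_force: [0.3, -0.3, -0.5]
width: 0.0849
```

```bash
python3 - <<'E'
from h import *
s=manip.get_state();R=rot(s["ee_rot"]);print(s["position"],s["width"],s["contact_force"]);print(R.round(3))
im,d=manip.get_image("top");np.savez("top3.npz",im=im,d=d)
c=cv2.resize(im[140:310,290:430],None,fx=3.5,fy=3.5,interpolation=2);cv2.imwrite("pics/t3.png",c[:,:,::-1])
im,d=manip.get_image("scene");np.savez("scene3.npz",im=im,d=d);c=cv2.resize(im[150:290,270:450],None,fx=4,fy=4,interpolation=2);cv2.imwrite("pics/s3.png",c[:,:,::-1])
E
```

```text
[ 0.42217058 -0.15538849  0.25089951] 0.08493843053577918 [ 0.25882205 -0.33805243 -0.53837762]
[[ 0.005  0.175 -0.984]
 [-0.006 -0.984 -0.175]
 [-1.     0.006 -0.004]]
```

View pics/t3.png

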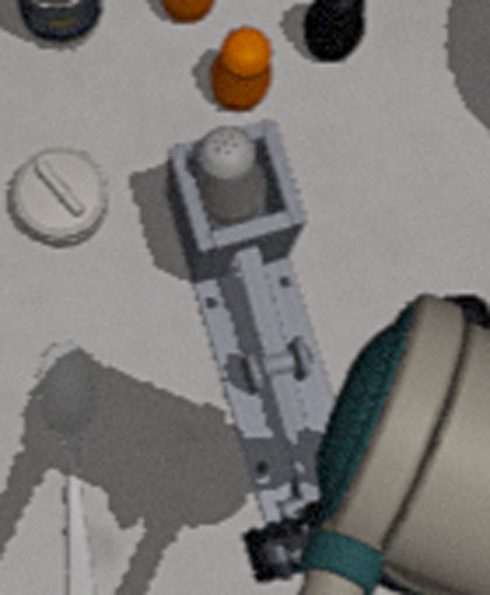

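View pics/s3.png

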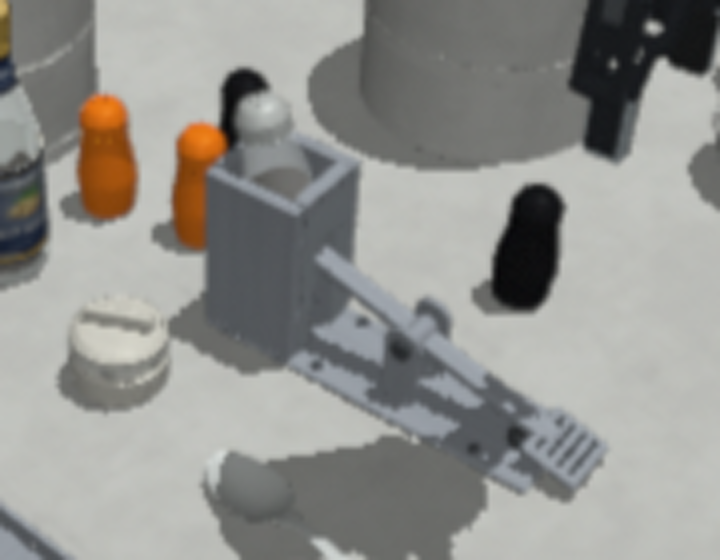

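The lever has stayed down and the shaker stands out of the well. Its cap is at about (354,182) in the top view.

```bash
python3 - <<'E'
from h import *
for n in("top","scene"):
    d=np.load(n+"3.npz")["d"];P=pts(n,d)
    m=(P[...,2]>.14)&(P[...,2]<.2)&(abs(P[...,0]-.634)<.05)&(abs(P[...,1]+.1185)<.05)&(d>0)
    Q=P[m];print(n,m.sum(),Q.min(0),Q.max(0),Q.mean(0)); h=Q[Q[:,2]>Q[:,2].max()-.006];print(np.median(h,0),np.percentile(Q[:,2],97))
    v,u=np.nonzero(m);print(u.min(),u.max(),v.min(),v.max())
s=manip.get_state();R=rot(s["ee_rot"])
for z in(.23,.129):print((R.T@(np.array([.634,-.1185,z])-s["position"])).round(4))
E
```

```text
top 284 [ 0.62319265 -0.12962004  0.14032319] [ 0.66117328 -0.0947958   0.17666533] [ 0.64048529 -0.11135025  0.16339755]
[ 0.64559205 -0.11268806  0.17267578] 0.17460618496821811
347 363 176 196
scene 220 [ 0.61988173 -0.1228889   0.14012807] [ 0.65659657 -0.09145415  0.17391131] [ 0.63647113 -0.1034082   0.15881448]
[ 0.64259156 -0.10599025  0.17091403] 0.1728736476357714
329 344 173 190
[ 0.0188  0.0015 -0.2161]
[ 0.1198  0.0012 -0.216 ]
```

Request:
play_rows(plan=[[[0, 0, 0, -0.03, 0], [0, 0, 0, -0.07, 0], [0, 0, 0, -0.115, 0], [0, 0, 0.001, -0.16, 0], [0, 0, 0.001, -0.2, 0], [0, 0, -0.003, -0.218, 0], [0, 0, -0.003, -0.218, 0], [0, 0, -0.003, -0.218, 0]]])

```text
clock: 12.9
position: [0.634, -0.1134, 0.2465]
ee_rot: [-0.063, -0.703, -0.062, 0.706]
contact_force: [-1.2, -0.2, 0.7]
width: 0.0852
```

```bash
python3 - <<'E'
from h import *
s=manip.get_state();R=rot(s["ee_rot"]);p=np.array(s["position"]);print(p)
im,d=manip.get_image("wrist");np.savez("w4.npz",im=im,d=d,R=R,p=p)
cv2.imwrite("pics/w4.png",im[:,:,::-1])
q=manip.camera_params("wrist");K=q["intrinsics"];M=q["mount"]
v,u=np.mgrid[0:400,0:640];C=np.stack([(u-K[0,2])/K[0,0]*d,(v-K[1,2])/K[1,1]*d,d],-1)
W=(C@M[:3,:3].T+M[:3,3])@R.T+p
for lo,hi in((.165,.2),(.150,.165),(.14,.15),(.12,.132)):
    m=(W[...,2]>lo)&(W[...,2]<hi)&(d>0)&(abs(W[...,0]-.634)<.045)&(abs(W[...,1]+.1185)<.04)
    Q=W[m]
    if len(Q): print(lo,len(Q),Q.min(0).round(4),Q.max(0).round(4),((Q.min(0)+Q.max(0))/2).round(4))
E
```

```text
[ 0.63400116 -0.11336799  0.24649133]
0.165 1124 [ 0.6309 -0.1254  0.165 ] [ 0.662  -0.0952  0.1748] [ 0.6465 -0.1103  0.1699]
0.15 286 [ 0.6303 -0.1271  0.1565] [ 0.6639 -0.0931  0.165 ] [ 0.6471 -0.1101  0.1607]
0.14 2 [ 0.6383 -0.1297  0.1401] [ 0.6422 -0.1296  0.1405] [ 0.6403 -0.1297  0.1403]
0.12 2936 [ 0.5951 -0.1563  0.12  ] [ 0.6737 -0.0787  0.132 ] [ 0.6344 -0.1175  0.126 ]
```

View pics/w4.png

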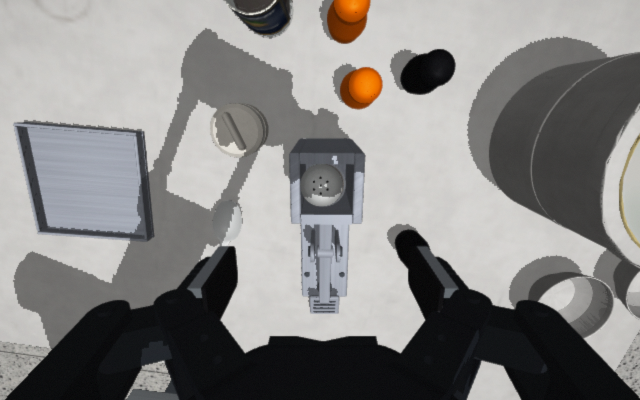

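The rim centre from the wrist view agrees with the top view (0.634,-0.118). The cap centre is at (0.647,-0.110), so the shaker leans by about 0.15–0.18 rad towards +x+y. I'll turn the jaws to the lean direction (about 30° azimuth) so that closing them rights the shaker. First I'll check joint 6.

```bash
python3 - <<'E'
from h import *
from scipy.optimize import least_squares
s=manip.get_state();print(np.round(s["qpos"],3))
A=[]
for n in("top","scene"):
    d=np.load(n+"3.npz")["d"];P=pts(n,d)
    m=(P[...,2]>.133)&(P[...,2]<.155)&(np.hypot(P[...,0]-.637,P[...,1]+.116)<.03)&(d>0)
    A.append(P[m]);print(n,m.sum())
A=np.vstack(A)
f=lambda p:np.hypot(A[:,0]-p[0]-p[2]*(A[:,2]-.145),A[:,1]-p[1]-p[3]*(A[:,2]-.145))-.022
r=least_squares(f,[.637,-.116,.1,.1],loss="soft_l1",f_scale=.002);print(r.x.round(4),np.median(abs(f(r.x))))
E
```

```text
[-0.284  0.374  1.319 -0.003  1.451  1.111]
top 107
scene 126
[ 0.6474 -0.1136  0.3778  0.0804] 0.0012149898781802157
```

Request:
play_rows(plan=[[[0, 0, 0, 0, -8], [0, 0, 0, 0, -16], [0, 0, 0, 0, -24], [0, 0, 0, 0, -32], [0, 0, 0, 0, -40], [0, 0, 0, 0, -48], [0, 0, 0, 0, -56], [0, 0, 0, 0, -64], [0, 0, 0, 0, -72], [0, 0, 0, 0, -80], [0, 0, 0, 0, -88], [0, 0, 0, 0, -96]]])

```text
clock: 14.15
position: [0.6319, -0.1142, 0.2474]
ee_rot: [0.566, 0.422, 0.566, -0.425]
contact_force: [-0.2, 1.0, 0.9]
width: 0.0856
```

Request:
play_rows(plan=[[[0, 0, 0, 0, -8], [0, 0, 0, 0, -14], [0, 0, 0, 0, -14]]])

```text
clock: 14.45
position: [0.6304, -0.1147, 0.2477]
ee_rot: [0.613, 0.35, 0.614, -0.354]
contact_force: [0.2, -0.4, 0.3]
width: 0.0852
```

```bash
python3 - <<'E'
from h import *
s=manip.get_state();R=rot(s["ee_rot"]);print(np.round(s["qpos"],3),s["position"],s["contact_force"]);print(R.round(3), np.degrees(np.arctan2(R[1,1],R[0,1])))
for z in(.18,.127):print((R.T@(np.array([.637,-.116,z])-s["position"])).round(4))
E
```

```text
[-0.286  0.37   1.324 -0.004  1.451 -0.814] [ 0.63037816 -0.11469119  0.24765575] [ 0.21605894 -0.377216    0.3215268 ]
[[-0.004  0.863  0.504]
 [-0.003  0.504 -0.864]
 [-1.    -0.005  0.   ]] 30.287141597560257
[0.0676 0.0054 0.0044]
[0.1206 0.0057 0.0044]
```

Request:
play_rows(plan=[[[0, 0.03, 0.006, 0.004, 0], [0, 0.06, 0.006, 0.004, 0], [0, 0.08, 0.006, 0.004, 0], [0, 0.095, 0.006, 0.004, 0], [0, 0.105, 0.006, 0.004, 0], [0, 0.113, 0.006, 0.004, 0], [0, 0.118, 0.006, 0.004, 0], [0, 0.119, 0.006, 0.004, 0], [0, 0.119, 0.006, 0.004, 0]]])

```text
clock: 15.35
position: [0.6374, -0.1156, 0.1291]
ee_rot: [0.613, 0.351, 0.614, -0.354]
contact_force: [-0.5, -0.0, 1.2]
width: 0.0855
```

```bash
python3 - <<'E'
from h import *
s=manip.get_state();print(s["position"],s["contact_force"],s["clock"])
im,d=manip.get_image("scene");c=cv2.resize(im[120:270,270:430],None,fx=4,fy=4,interpolation=2);cv2.imwrite("pics/s5.png",c[:,:,::-1])
E
```

```text
[ 0.63735122 -0.11561427  0.12910712] [-0.46920801 -0.03827452  1.18045238] 15.35
```

View pics/s5.png

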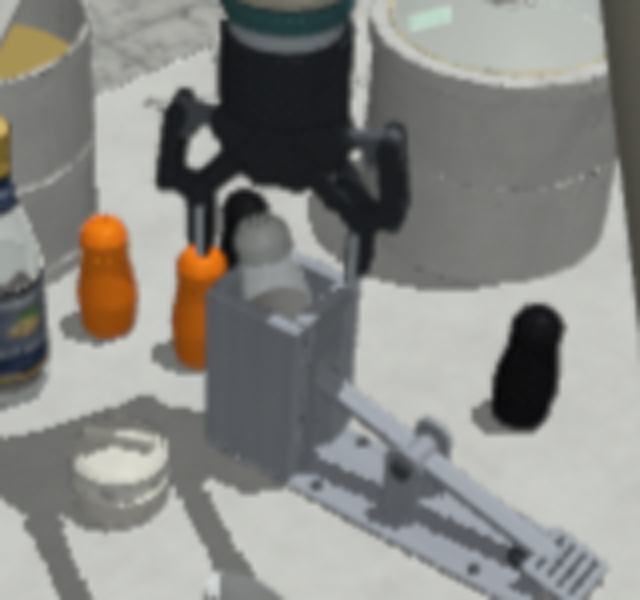

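Request:
play_rows(plan=[[[0.2, 0, 0, 0, 0], [0.3, 0, 0, 0, 0], [0.4, 0, 0, 0, 0], [0.5, 0, 0, 0, 0], [0.6, 0, 0, 0, 0], [0.7, 0, 0, 0, 0], [0.8, 0, 0, 0, 0], [0.8, 0, 0, 0, 0], [0.8, 0, 0, 0, 0], [0.8, 0, 0, 0, 0]]], grip_force=35)

```text
clock: 16.4
position: [0.6373, -0.1157, 0.1294]
ee_rot: [0.613, 0.35, 0.614, -0.354]
contact_force: [-2.2, -0.4, 3.4]
width: 0.036
```

```bash
python3 - <<'E'
from h import *
s=manip.get_state();print(s["position"],s["contact_force"],s["clock"],s["width"])
im,d=manip.get_image("scene");c=cv2.resize(im[120:270,270:430],None,fx=4,fy=4,interpolation=2);cv2.imwrite("pics/s6.png",c[:,:,::-1])
E
```

```text
[ 0.63730604 -0.11574821  0.12936519] [-2.18659961 -0.44893517  3.35478106] 16.4 0.03604804687074608
```

View pics/s6.png

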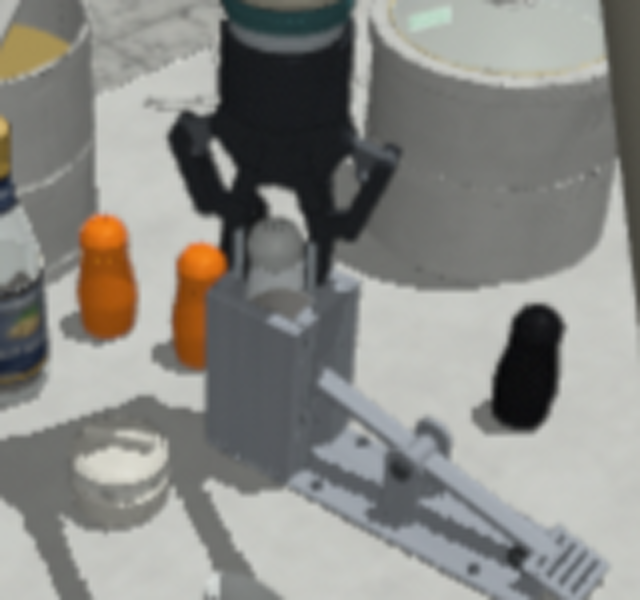

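The grip holds at 36 mm, on the shaker's narrower waist, and the shaker now looks upright. I'll lift it slowly.

Request:
play_rows(plan=[[[0.9, -0.002, 0, 0, 0], [0.9, -0.006, 0, 0, 0], [0.9, -0.012, 0, 0, 0], [0.9, -0.02, 0, 0, 0], [0.9, -0.03, 0, 0, 0], [0.9, -0.04, 0, 0, 0], [0.9, -0.05, 0, 0, 0], [0.9, -0.06, 0, 0, 0], [0.9, -0.07, 0, 0, 0], [0.9, -0.08, 0, 0, 0], [0.9, -0.09, 0, 0, 0], [0.9, -0.09, 0, 0, 0]]])

```text
clock: 17.65
position: [0.6386, -0.1157, 0.2213]
ee_rot: [0.614, 0.351, 0.612, -0.353]
contact_force: [0.9, -0.2, -0.1]
width: 0.0356
```

```bash
python3 - <<'E'
from h import *
s=manip.get_state();R=rot(s["ee_rot"]);p=np.array(s["position"]);print(p,s["contact_force"],s["clock"],s["width"],np.round(s["qpos"],2));print(R.round(3))
print((R.T@(np.array([.553,.188,p[2]])-p)).round(4))
im,d=manip.get_image("scene");c=cv2.resize(im[80:270,270:430],None,fx=3.5,fy=3.5,interpolation=2);cv2.imwrite("pics/s7.png",c[:,:,::-1]);np.savez("s7.npz",im=im,d=d)
E
```

```text
[ 0.63857319 -0.11567706  0.22133905] [ 0.8896101  -0.15047569 -0.10854444] 17.65 0.035646497316425906 [-0.28  0.39  1.35 -0.    1.39 -0.81]
[[ 0.     0.864  0.504]
 [-0.004  0.504 -0.864]
 [-1.    -0.002  0.004]]
[-0.0014  0.0792 -0.3054]
```

View pics/s7.png

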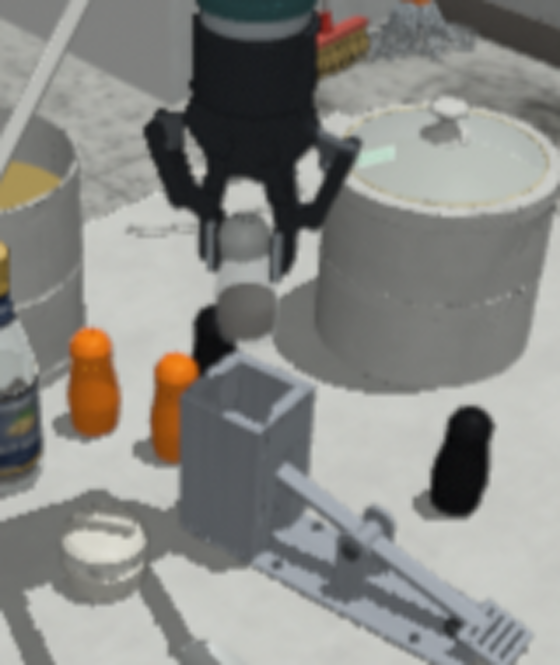

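The shaker is clear of the well and hanging upright at (245,275) in the crop. I'll move it to the tray.

Request:
play_rows(plan=[[[0.9, 0, 0.002, -0.01, 0], [0.9, 0, 0.008, -0.03, 0], [0.9, 0, 0.015, -0.06, 0], [0.9, 0, 0.024, -0.095, 0], [0.9, 0, 0.034, -0.13, 0], [0.9, 0, 0.043, -0.165, 0], [0.9, 0, 0.052, -0.2, 0], [0.9, 0, 0.06, -0.235, 0], [0.9, 0, 0.068, -0.265, 0], [0.9, 0, 0.074, -0.287, 0], [0.9, 0, 0.078, -0.3, 0], [0.9, 0, 0.079, -0.305, 0]]])

```text
clock: 18.9
position: [0.5512, 0.1896, 0.219]
ee_rot: [0.614, 0.35, 0.614, -0.353]
contact_force: [0.4, -0.0, -1.0]
width: 0.0356
```

Request:
play_rows(plan=[[[0.9, 0.005, 0, 0, 0], [0.9, 0.02, 0, 0, 0], [0.9, 0.04, 0, 0, 0], [0.9, 0.06, 0, 0, 0], [0.9, 0.08, 0, 0, 0], [0.9, 0.1, 0, 0, 0], [0.9, 0.115, 0, 0, 0], [0.9, 0.125, 0, 0, 0], [0.9, 0.13, 0, 0, 0], [0.9, 0.13, 0, 0, 0]]])

```text
clock: 19.9
position: [0.5508, 0.1886, 0.0884]
ee_rot: [0.613, 0.35, 0.614, -0.353]
contact_force: [-0.3, 0.4, -1.6]
width: 0.0357
```

```bash
python3 - <<'E'
from h import *
s=manip.get_state();R=rot(s["ee_rot"]);p=np.array(s["position"]);print(p,s["contact_force"],s["clock"],s["width"]);print(R.round(3))
print((R.T@(np.array([.553,.188,p[2]])-p)).round(4))
im,d=manip.get_image("scene");c=cv2.resize(im[200:370,190:350],None,fx=3.5,fy=3.5,interpolation=2);cv2.imwrite("pics/s8.png",c[:,:,::-1])
P=pts("scene",d);v,u=np.mgrid[0:400,0:640]
m=(np.hypot(P[...,0]-p[0],P[...,1]-p[1])<.026)&(P[...,2]>.03)&(P[...,2]<.085);Q=P[m];print(m.sum(),np.sort(Q[:,2])[:20].round(4))
E
```

```text
[0.55081093 0.18858576 0.08838114] [-0.26796393  0.37389076 -1.5805585 ] 19.9 0.03566010162054546
[[-0.003  0.863  0.506]
 [-0.004  0.506 -0.863]
 [-1.    -0.005  0.002]]
[-0.      0.0016  0.0016]
212 [0.0436 0.0444 0.046  0.0461 0.0463 0.0464 0.0466 0.0476 0.0476 0.0477
 0.0477 0.0479 0.0483 0.0484 0.0486 0.0487 0.0489 0.049  0.0491 0.0495]
```

View pics/s8.png

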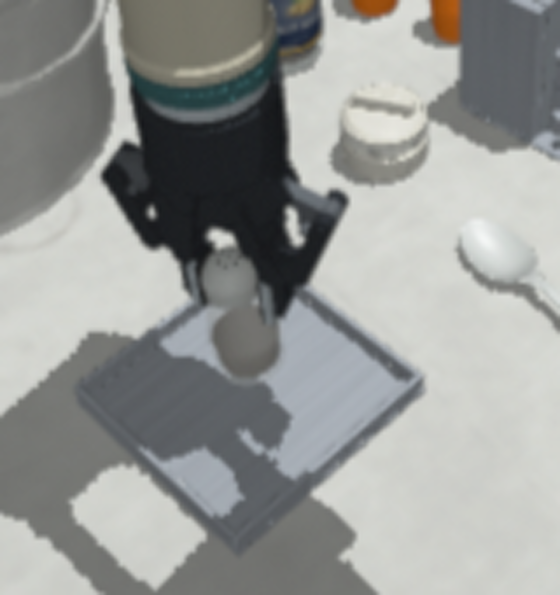

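Request:
play_rows(plan=[[[0.9, 0.008, 0, 0, 0], [0.9, 0.016, 0, 0, 0], [0.9, 0.024, 0, 0, 0], [0.9, 0.03, 0, 0, 0], [0.9, 0.033, 0, 0, 0], [0.9, 0.035, 0, 0, 0], [0.9, 0.035, 0, 0, 0]]])

```text
clock: 20.65
position: [0.5511, 0.1887, 0.0538]
ee_rot: [0.613, 0.35, 0.614, -0.353]
contact_force: [0.3, -0.3, -1.0]
width: 0.036
```

Request:
play_rows(plan=[[[0.9, 0.001, 0, 0, 0], [0.9, 0.002, 0, 0, 0], [0.9, 0.003, 0, 0, 0], [0.9, 0.003, 0, 0, 0]]])

```text
clock: 21.05
position: [0.551, 0.1887, 0.0508]
ee_rot: [0.613, 0.35, 0.614, -0.353]
contact_force: [-0.6, 0.2, -0.9]
width: 0.0359
```

Request:
play_rows(plan=[[[0.9, 0.001, 0, 0, 0], [0.9, 0.002, 0, 0, 0], [0.9, 0.002, 0, 0, 0]]])

```text
clock: 21.35
position: [0.5512, 0.1889, 0.0502]
ee_rot: [0.614, 0.35, 0.613, -0.353]
contact_force: [-1.5, 0.4, 6.7]
width: 0.0356
```

Request:
play_rows(plan=[[[0.9, 0.001, 0, 0, 0], [0.9, 0.002, 0, 0, 0], [0.9, 0.002, 0, 0, 0]]])

```text
clock: 21.65
position: [0.5511, 0.1889, 0.05]
ee_rot: [0.614, 0.35, 0.613, -0.353]
contact_force: [-3.5, -0.3, 11.0]
width: 0.0359
```

```bash
python3 - <<'E'
from h import *
s=manip.get_state();print(s["position"],s["contact_force"],s["clock"],s["width"])
im,d=manip.get_image("scene");c=cv2.resize(im[200:370,190:350],None,fx=3.5,fy=3.5,interpolation=2);cv2.imwrite("pics/s9.png",c[:,:,::-1])
E
```

```text
[0.55110706 0.18892921 0.04999729] [-3.50824192 -0.25649378 11.00589024] 21.65 0.035885852281206485
```

View pics/s9.png

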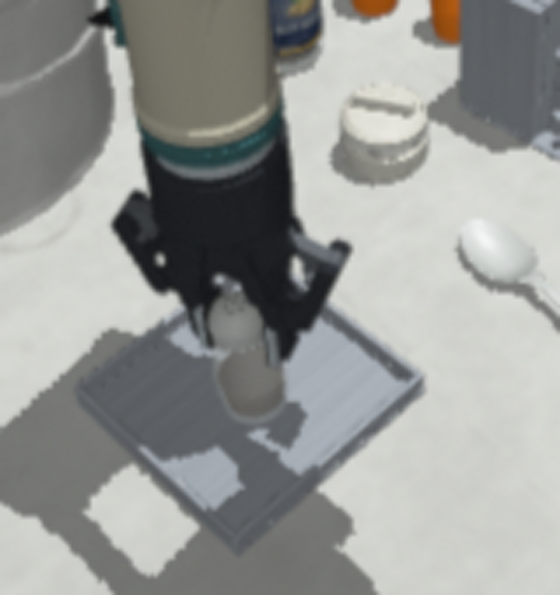

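The shaker is on the tray floor with about 11 N of contact. I'll ease off and open the gripper gently.

Request:
play_rows(plan=[[[0.9, 0, 0, 0, 0], [0.55, 0, 0, 0, 0], [0.5, 0, 0, 0, 0], [0.45, 0, 0, 0, 0], [0.4, 0, 0, 0, 0], [0.3, 0, 0, 0, 0], [0.15, 0, 0, 0, 0], [0, 0, 0, 0, 0], [0, 0, 0, 0, 0], [0, 0, 0, 0, 0]]], grip_force=20)

```text
clock: 22.7
position: [0.5511, 0.1889, 0.05]
ee_rot: [0.614, 0.35, 0.613, -0.353]
contact_force: [0.2, 1.7, 0.2]
width: 0.0853
```

```bash
python3 - <<'E'
from h import *
s=manip.get_state();print(s["position"],s["contact_force"],s["clock"],s["width"])
im,d=manip.get_image("scene");c=cv2.resize(im[200:370,190:350],None,fx=3.5,fy=3.5,interpolation=2);cv2.imwrite("pics/s10.png",c[:,:,::-1])
E
```

```text
[0.55112631 0.18890998 0.05000297] [0.22107551 1.69344599 0.21977782] 22.7 0.08534758630527908
```

View pics/s10.png

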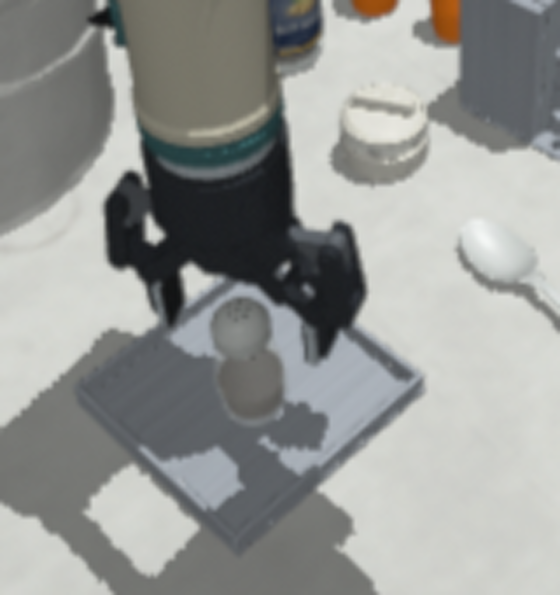

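The shaker stands free between the open fingers. I'll retreat straight up.

Request:
play_rows(plan=[[[0, -0.01, 0, 0, 0], [0, -0.03, 0, 0, 0], [0, -0.06, 0, 0, 0], [0, -0.1, 0, 0, 0], [0, -0.14, 0, 0, 0], [0, -0.18, 0, 0, 0], [0, -0.21, 0, 0, 0], [0, -0.22, 0, 0, 0], [0, -0.22, 0, 0, 0], [0, -0.22, 0, 0, 0]]])

```text
clock: 23.75
position: [0.5505, 0.1895, 0.2687]
ee_rot: [0.613, 0.35, 0.614, -0.353]
contact_force: [-0.1, 0.5, -0.3]
width: 0.0853
```

```bash
python3 - <<'E'
from h import *
s=manip.get_state();R=rot(s["ee_rot"]);p=np.array(s["position"]);print(p,s["contact_force"],s["clock"],np.abs(s["qd"]).max())
im,d=manip.get_image("scene");c=cv2.resize(im[150:390,190:450],None,fx=2.5,fy=2.5,interpolation=2);cv2.imwrite("pics/s11.png",c[:,:,::-1])
P=pts("scene",d)
b=np.load("scene0.npz");P0=pts("scene",b["d"])
def lay(P,lo,hi,c,r):
    m=(P[...,2]>lo)&(P[...,2]<hi)&(np.hypot(P[...,0]-c[0],P[...,1]-c[1])<r);Q=P[m];return m.sum(),((Q.min(0)+Q.max(0))/2).round(4)
for lo,hi in((.01,.03),(.03,.05),(.05,.065),(.065,.08),(.08,.1)):
    print(lo,lay(P,lo,hi,(.551,.189),.05))
im,d=manip.get_image("wrist");cv2.imwrite("pics/w11.png",im[:,:,::-1])
q=manip.camera_params("wrist");K=q["intrinsics"];M=q["mount"]
v,u=np.mgrid[0:400,0:640];C=np.stack([(u-K[0,2])/K[0,0]*d,(v-K[1,2])/K[1,1]*d,d],-1)
W=(C@M[:3,:3].T+M[:3,3])@R.T+p
print("wrist cap",lay(W,.08,.1,(.551,.189),.05))
t,_=manip.get_image("top");t0=np.load("top0.npz")["im"];cv2.imwrite("pics/t11.png",t[:,:,::-1])
E
```

```text
[0.55050946 0.18948656 0.26866193] [-0.09957112  0.54753245 -0.33976961] 23.75 0.020586852028439812
0.01 (np.int64(93), array([0.5369, 0.1973, 0.02  ]))
0.03 (np.int64(148), array([0.5397, 0.1951, 0.04  ]))
0.05 (np.int64(109), array([0.5409, 0.1943, 0.0576]))
0.065 (np.int64(70), array([0.5403, 0.1961, 0.0728]))
0.08 (np.int64(197), array([0.5428, 0.1957, 0.0878]))
wrist cap (np.int64(691), array([0.5474, 0.1934, 0.0876]))
```

View pics/s11.png

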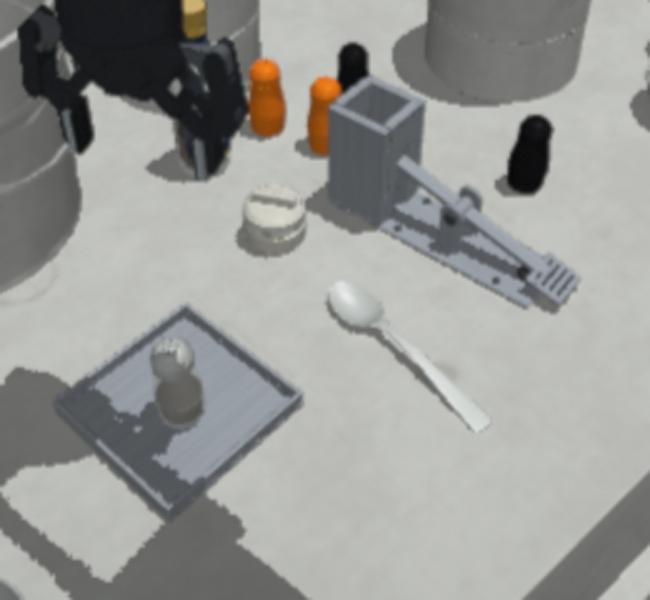

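View pics/t11.png

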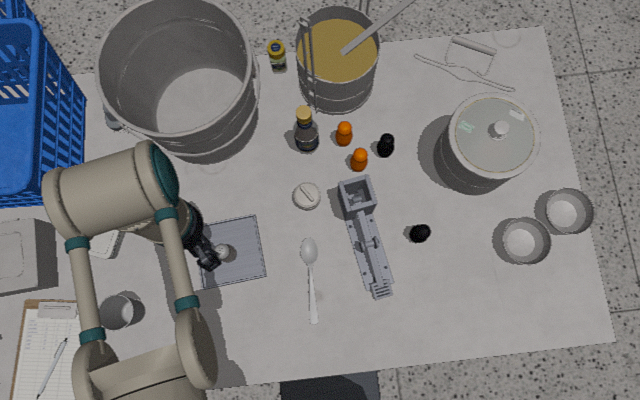

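The shaker stands upright: its depth slices share one axis, about 7 mm from the tray centre. The timer and spoon are at the same pixels as before, and the lever is still down. I'll hand the job in.

```bash
python3 -c "
from rig import manip
print(manip.get_state()['clock'],abs(manip.get_state()['qd']).max());print(manip.sign_off())"
```

```text
23.9 0.01140010044184579
the job is handed in; nothing more can be done
None
```

The job is handed in at about 24 s: the lever is down on its stop and the shaker stands in the tray. `sign_off` gave no verdict.

- **Lever:** I pressed the tab down with closed fingers. The highest reading was about 19.7 N vertical (about 20.3 N in all), seen only at the end of each move, so a short peak in between would not show. I held it on the stop for over 0.3 s. The last pictures show the lever still down, but I did not measure its angle.
- **Shaker:** It leaned in the well after being raised, so I turned the jaws to the lean direction, and closing them set it upright. The grip closed to 36 mm, not 44 mm, because the shaker narrows where the pads held it. It lifted clear and was lowered onto the tray floor before I opened the fingers.
- **Final checks:**
  - The shaker stands upright about 7 mm from the tray centre, with its cap top at about 0.09 m, as it should be.
  - The spoon and timer are at the same picture positions as at the start.
  - The gripper is open and clear of everything, about 0.17 m above the shaker.
- **Disagreement:** A depth fit of the shaker's lean in the well gave about 0.38 rad, far more than the 0.15–0.18 rad I judged from the pictures. I did not use the fit.

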